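Load the tube rotator and set its speed dial

ROBOT

A 7-joint arm with a two-finger parallel gripper is mounted at the origin on the work surface. World frame = base frame: x ahead of the robot, y to its left, z up, the work surface at z = 0. Lengths are in m, angles in degrees, forces in N, time in s.
With the tool pointing down it reaches from about 0.425 to 0.875 m from the base axis. Payload 4.7 kg.
Tool frame: the origin (TCP) lies between the finger pads; the fingertips stand 19 mm ahead of it and the grasp point (between the pads) is the TCP; x points along the fingers, z is the direction in which the jaws open and shut, and the axes are right-handed (so a half turn about x gives the same grasp; the last joint's range is limited). The gripper opens to 87 mm and grips with 3 to 60 N. Pads are 19 mm wide; open, the fingers measure 117 mm over their backs; the gripper's body (75 mm by 190 mm) begins 51 mm behind the grasp point.
Start: joints at [75.865, 18.392, -4.016, 83.108, 1.295, 78.541, -3.26], TCP at [0.168, -0.628, 0.242] pointing down, gripper open.
Joint ranges: [-163.93, 163.93], [-17.29, 119.83], [-79.2, 71.16], [3.27, 140.29], [-89.18, 269.18], [5.43, 117.66], [-154.24, 154.24]. Speed limits (degrees/s): [147.25, 147.25, 180, 180, 180, 180, 180].

INTERFACE

Orientations are given as [roll, pitch, yaw] about the fixed x, y, z axes, in that order (R = Rz(yaw) Ry(pitch) Rx(roll)).
In Python, from cell import monitor, read_camera, camera_model, env, regions_of gives the robot as it stands. The module is installed in compiled form; this text tells all that it offers.
- The arm moves only by the tool step_arm, never from a script. Its argument "deltas" is a list of rows, each a list of 5 numbers: the gripper's target within -1 to 1 (fully open at 1, half-way at 0, shut at -1), then the shift along the tool's x, y, z in m, then the turn about the tool's x in degrees. A call has 1 to 12 rows; each row is the pose to reach, as a shift and turn from the pose commanded when the call began, along the tool's axes at that moment; what a row does not reach only later rows make up. A row lasts 1/8 s, in which the tool goes at most 62.5 mm and 10.7 degrees, less where a joint would pass 70% of its speed; a pose out of reach is approached as far as the arm can. A call with a gripper value outside its range is refused whole. The fingers move at their own pace and stop on an object; "newtons" is the grip in N (left out, the last holds). Time passes only in rows, so rows that repeat a pose let the fingers close. It gives the time, the measured TCP pose, the force and the opening at its end, in the units of the state.
- monitor.get_obs(): the state, without advancing time (a new reading comes with each control period).
- read_camera(name): name is "scene" or "top"; returns (picture, depth): 384x512x3 uint8, red, green, blue; 384x512 float32, m along the optical axis (not along the pixel's ray), 0 where there is no reading.
- camera_model(name): a dict with "fx", "fy", "cx", "cy" (pixels), "xyz" and "attitude" of the camera in the world. Camera axes: x right, y down, z forward; pixel columns grow to the right and rows downward; lengths in m; the calibration is good to about 2 mm. A picture is of the moment at which its call begins. camera_model takes no time and is no camera call.
- env.sign_off(): hands the job in, once; it reports no verdict.
Trained networks look in the newest picture that a camera, given by its name, has taken for a name from the list of things; names that differ only in an ending like _2 or _b are one class to them, and where a whole thing is asked for, a point or a joint stands for the part that bears it (a point fixed in the world has none). Each returns a list of dicts, best first, with "p" (0 to 1); they miss things now and then, are a little off and sometimes report something else, mostly with a low value. They report only what shows in the picture. A call takes as long as a camera call. They do not tell look-alikes from the thing itself.
- regions_of(camera, thing): "pixels" (384x512 bool, what is visible of it) and "pixel" ([column, row] in pixels, amid what is visible of it).
The state is a dict: "time_s": time; "qpos": joint angles; "joint_velocities": joint speeds; "effort": joint torques, N m; "tool_pos": TCP position; "tool_rot": TCP orientation; "force": force on the tool from outside, world axes, zero at the start; "wrist_torque": the same for the moment, N m; "grip_width": finger opening in m.
Only numpy, scipy, OpenCV 4.12 (cv2) and the standard library are available. Lean on these libraries where they do the work, as an engineer would, in place of code of your own. Each camera call takes 0.05 s, during which the arm holds its last target. There are 200 camera calls.

TASK

Switch the tube rotator off by turning its dial back to the stop. With it off, take every sample clip from the caddy and clip it upright astride the top edge of the rotator's plate, pushed fully home and well within the plate's ends. When all are on, set the dial to the fifth click counted from the stop. Leave the glassware and other things on the bench where they are.

Things in the scene. Friction and masses are not known exactly. Their poses are not given: they have to be found in the camera images.
- rotator: the tube rotator, a white bench instrument, fixed. Origin on the table under the plate's middle, z up. Its foot is 90 x 270 mm (x, y), 45 mm high; on it an upright aluminium plate along y. The control housing, 120 x 105 mm and 60 mm high, with the speed dial on top, lies beyond the -y end, its middle 185 mm from the plate's middle
- plate_top (a point): middle of the top edge of the rotator's plate, 135 mm above the table. The plate is 210 mm long (along y), 8 mm thick (x), 75 mm tall (z up); both faces and the whole top edge are free to clip on. At each end stands a bearing post, 36 x 12 mm, its top 20 mm below the plate's top edge
- dial_grip (a point): grip point of the black speed dial: on its upright axis, 37 mm above the housing's top. The dial is a 44 mm disc with an upright bar, 42 mm long and 14 mm wide, to be pinched across its width; the bar reaches from 23 mm below this point to 7 mm above it. The bar runs along this frame's x axis, which turns with the dial; a white line marks its pointer half (-x)
- dial (a joint): dial angle in rad: 0 at its stop (off), growing clockwise seen from above, up to 4.712. A sprung ball makes it click and hold every 0.5236 rad (30 degrees), at 0, 1, .. 9 clicks from the stop; passing a click takes about 0.1 N m. At the stop the pointer lies along -x of the rotator; ten black ticks mark the clicks. It starts two to four clicks from the stop
- caddy: white plastic caddy, loose, 0.6 kg: a base 90 x 250 x 8 mm with an upright fin along its middle (along y), 3 mm thick, 37 mm high above the base, crossed by five blocks 34 mm (x) by 16 mm (y), 44 mm high, 52 mm apart. Origin: centre of the underside, z up. The clips stand on its base astride the fin, one in each 36 mm gap between the blocks
- clip1: sample clip, 55 g, like a clothes peg with jaws down and two handles up, a small capped tube on one side. Origin: centre of its foot, z up, x along its hinge, y the direction of the pinch. 24 mm wide in x, 94 mm tall; hinge 50 mm, handles 52 to 94 mm above the foot. The tube stands at y = -18 mm, 4 to 45 mm above the foot. Not all four clips are always there
- clip2: sample clip, the same as clip1. At rest the handles lean outwards, 38 mm apart over their outer faces 78 mm above the foot. Pinching them there until they are upright and 28 mm apart (about 9 N; they stop there) opens the jaws from 4 to 19 mm at the tips; let go, it springs shut. The jaws are 40 mm deep, from the foot to a crossbar, and 26 mm over their outsides in y when shut
- clip3: sample clip, the same as clip1 (which half the body is: the one with the tube; when the clip is pinched open that half turns by about 0.18 rad)
- clip4: sample clip, the same as clip1
- clip1_seat (a point): middle of the underside of that clip's crossbar, 40 mm above its foot: the plate's top edge meets it when the clip is pushed fully home. Frame as the clip's
- clip1_jaw (a joint): opening angle of that clip's hinge in rad: 0 shut at rest, about 0.095 when it clamps the 8 mm plate, 0.36 fully pinched open; sprung shut (about 4 N at the tips)
- clip2_seat (a point): middle of the underside of that clip's crossbar, 40 mm above its foot: the plate's top edge meets it when the clip is pushed fully home. Frame as the clip's
- clip2_jaw (a joint): opening angle of that clip's hinge in rad: 0 shut at rest, about 0.095 when it clamps the 8 mm plate, 0.36 fully pinched open; sprung shut (about 4 N at the tips)
- clip3_seat (a point): middle of the underside of that clip's crossbar, 40 mm above its foot: the plate's top edge meets it when the clip is pushed fully home. Frame as the clip's
- clip3_jaw (a joint): opening angle of that clip's hinge in rad: 0 shut at rest, about 0.095 when it clamps the 8 mm plate, 0.36 fully pinched open; sprung shut (about 4 N at the tips)
- clip4_seat (a point): middle of the underside of that clip's crossbar, 40 mm above its foot: the plate's top edge meets it when the clip is pushed fully home. Frame as the clip's
- clip4_jaw (a joint): opening angle of that clip's hinge in rad: 0 shut at rest, about 0.095 when it clamps the 8 mm plate, 0.36 fully pinched open; sprung shut (about 4 N at the tips)
- flask1: conical glass flask, 80 mm wide, 130 mm tall; a bystander, to be left where it is. Origin: centre of its underside
- flask2: conical glass flask, 80 mm wide, 130 mm tall; a bystander, to be left where it is. Origin: centre of its underside
- flask3: smaller conical glass flask, 64 mm wide, 110 mm tall; a bystander, to be left where it is. Origin: centre of its underside
- bottle: white bottle with a red cap, 60 mm wide, 140 mm tall; a bystander, to be left where it is. Origin: centre of its underside
Mind the look-alikes: they are no part of the job. Leave any red or yellow look-alike of the clip1 alone.

How it is judged (in metres and radians):
On the way, in this order (a step that is already met when the one before it is completed fails the run):
1. the dial is back at its stop (off) (value of joint dial below 0.15 rad), for 0.2 s.
2. with the dial off, every clip there is clamps the plate's top edge, fully home (z of clip1_seat in the frame of plate_top between -0.005 and 0.005 m and x of clip1_seat in the frame of plate_top between -0.009 and 0.009 m and y of clip1_seat in the frame of plate_top between -0.098 and 0.098 m and value of joint clip1_jaw between 0.04 and 0.17 rad and angle between each of clip1, clip2, clip3, clip4's own z axis and vertical below 0.2 rad and z of clip2_seat in the frame of plate_top between -0.005 and 0.005 m and x of clip2_seat in the frame of plate_top between -0.009 and 0.009 m and y of clip2_seat in the frame of plate_top between -0.098 and 0.098 m and value of joint clip2_jaw between 0.04 and 0.17 rad and z of clip3_seat in the frame of plate_top between -0.005 and 0.005 m and x of clip3_seat in the frame of plate_top between -0.009 and 0.009 m and y of clip3_seat in the frame of plate_top between -0.098 and 0.098 m and value of joint clip3_jaw between 0.04 and 0.17 rad and z of clip4_seat in the frame of plate_top between -0.005 and 0.005 m and x of clip4_seat in the frame of plate_top between -0.009 and 0.009 m and y of clip4_seat in the frame of plate_top between -0.098 and 0.098 m and value of joint clip4_jaw between 0.04 and 0.17 rad and value of joint dial below 0.2 rad), for 0.2 s.
3. the dial is at the fifth click, all clips still on (value of joint dial between 2.488 and 2.74799 rad and z of clip1_seat in the frame of plate_top between -0.005 and 0.005 m and x of clip1_seat in the frame of plate_top between -0.009 and 0.009 m and y of clip1_seat in the frame of plate_top between -0.098 and 0.098 m and value of joint clip1_jaw between 0.04 and 0.17 rad and angle between each of clip1, clip2, clip3, clip4's own z axis and vertical below 0.2 rad and z of clip2_seat in the frame of plate_top between -0.005 and 0.005 m and x of clip2_seat in the frame of plate_top between -0.009 and 0.009 m and y of clip2_seat in the frame of plate_top between -0.098 and 0.098 m and value of joint clip2_jaw between 0.04 and 0.17 rad and z of clip3_seat in the frame of plate_top between -0.005 and 0.005 m and x of clip3_seat in the frame of plate_top between -0.009 and 0.009 m and y of clip3_seat in the frame of plate_top between -0.098 and 0.098 m and value of joint clip3_jaw between 0.04 and 0.17 rad and z of clip4_seat in the frame of plate_top between -0.005 and 0.005 m and x of clip4_seat in the frame of plate_top between -0.009 and 0.009 m and y of clip4_seat in the frame of plate_top between -0.098 and 0.098 m and value of joint clip4_jaw between 0.04 and 0.17 rad), for 0.2 s.
At the end, for the whole second after the job is handed in: The dial rests within 0.13 rad of the fifth click (2.618). Every clip present is released and still on the plate: crossbar within 5 mm of the top edge, seat within 9 mm of the mid-plane and 98 mm of the middle lengthwise, upright within 0.2 rad, hinge at 0.04 to 0.17 rad (clamping) (all of step 3 and velocity of joint dial below 0.1 rad/s and linear speed of each of clip1, clip2, clip3, clip4 below 0.03 m/s); the robot touches nothing.
It fails at once if a bystander is moved by more than 30 mm or tipped (distance of any of flask1, flask2, flask3, bottle from where it was at the start of the episode above 0.03 m or angle between any of flask1, flask2, flask3, bottle's own z axis and vertical above 0.4 rad).
Of clip1, clip2, clip3, clip4 only 3 to 4 are there at a start; the rules pass over those that are not, and their reading is None.
At some moment in a run one of caddy may be knocked a few centimetres aside while the robot is not near it.
It also fails if it takes over 208 s, if anything falls off the work surface, if the arm or the gripper's body presses on something with over 40 N, if the wrist force passes 120 N, or if a joint passes its speed limit or range.

## Working session

There is one attempt and no reset: what is moved stays moved. The work goes in short steps, Python scripts to look and compute and a tool call to move; the robot and the scene stay as the last step left them, time stands still between calls to the robot, and variables do not carry over. Pictures are saved under pics/ and viewed, about 12 in all and at most 16, crops included, and the job is handed in when it is done.

Besides the shell and the picture viewer there is one more tool, called after "Call:" in YAML: its name, and indented under it one key for each argument. step_arm: Moves the arm, as the interface text tells. Its arguments: {"type":"object","properties":{"deltas":{"type":"array"},"newtons":{"type":"number"}},"required":["deltas"]}

```bash
mkdir -p pics; cat > h.py <<'E'
import numpy as np, cv2
from scipy.spatial.transform import Rotation as R
from cell import monitor, read_camera, camera_model, env, regions_of
def cloud(name):
    p,d=read_camera(name); m=camera_model(name)
    v,u=np.mgrid[0:384,0:512]
    c=np.stack([(u-m['cx'])/m['fx']*d,(v-m['cy'])/m['fy']*d,d],-1)
    a=np.array(m['attitude']); 
    Rm=a if a.shape==(3,3) else R.from_euler('xyz',a,degrees=True).as_matrix()
    w=c@Rm.T+np.array(m['xyz']); w[d==0]=np.nan
    return p,d,w
def save(n,p,s=1.5): cv2.imwrite('pics/'+n+'.png',cv2.resize(p[...,::-1],None,fx=s,fy=s,interpolation=cv2.INTER_CUBIC))
E
python3 - <<'E'
from h import *
print(monitor.get_obs())
ims=[]
for n in('scene','top'):
    print(n,camera_model(n)); p,d,w=cloud(n); save(n+'0',p); np.savez('/tmp/'+n,p=p,w=w)
    for t in('clip1','dial','caddy','rotator','flask1','bottle'):
        for r in regions_of(n,t): 
            print(n,t,round(r['p'],2),np.round(r['pixel']),r['pixels'].sum(),np.round(np.nanmedian(w[r['pixels']],0),3))
E
```

```text
{'time_s': 0.0, 'qpos': array([75.86524687, 18.4395663 , -4.01686618, 83.17399179,  1.29433492,
       78.54334251, -3.25979022]), 'joint_velocities': array([ 0.06538014,  0.0542043 , -0.05643272, -0.03463475, -0.02410095,
        0.06058039, -0.08504964]), 'effort': array([-3.63234549e-04, -4.91289425e+01, -4.04488603e-01, -3.12534034e+01,
       -6.41851220e-02,  4.36690589e-02,  1.73252138e-04]), 'tool_pos': array([ 0.16743712, -0.62751859,  0.24046392]), 'tool_rot': array([-177.54890995,   89.8882123 ,  107.39691633]), 'force': array([0.12621778, 0.07678131, 0.06182631]), 'wrist_torque': array([-0.07010931,  0.05530247, -0.00175912]), 'grip_width': 0.08683321501607222}
scene {'fx': 354.51060871286376, 'fy': 354.51060871286376, 'cx': 256.0605770581286, 'cy': 195.23194307613258, 'xyz': array([ 0.89470645, -0.59586016,  0.79851544]), 'attitude': array([-135.70120826,    1.23538324,   35.74866957])}
scene clip1 0.86 [240. 310.] 350 [ 0.644 -0.326  0.054]
scene clip1 0.72 [207. 271.] 377 [ 0.505 -0.289  0.056]
scene clip1 0.62 [238. 199.] 320 [ 0.44  -0.066  0.059]
scene clip1 0.61 [2
[... 885 characters left out ...]
op clip1 0.69 [335. 201.] 154 [ 0.503 -0.28   0.054]
top clip1 0.63 [263. 224.] 127 [ 0.432 -0.061  0.067]
top clip1 0.52 [295. 224.] 105 [ 0.432 -0.159  0.064]
top clip1 0.47 [348. 160.] 138 [ 0.636 -0.324  0.053]
top dial 0.72 [296. 156.] 149 [ 0.62  -0.159  0.088]
top caddy 0.59 [273. 225.] 1924 [ 0.43  -0.092  0.008]
top caddy 0.48 [122. 195.] 626 [0.517 0.346 0.052]
top rotator 0.71 [254. 154.] 4166 [ 0.641 -0.047  0.054]
top rotator 0.52 [379. 170.] 530 [ 0.587 -0.403  0.091]
top flask1 0.97 [129. 140.] 571 [0.672 0.332 0.057]
top flask1 0.94 [124. 195.] 581 [0.517 0.346 0.055]
top flask1 0.63 [354. 227.] 405 [ 0.416 -0.333  0.049]
top bottle 0.58 [378. 169.] 462 [ 0.586 -0.402  0.094]
```

View pics/scene0.png

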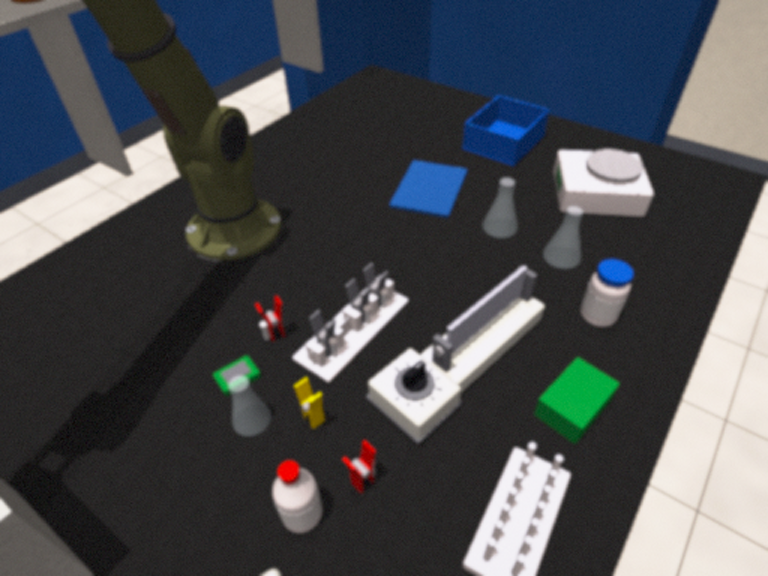

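View pics/top0.png

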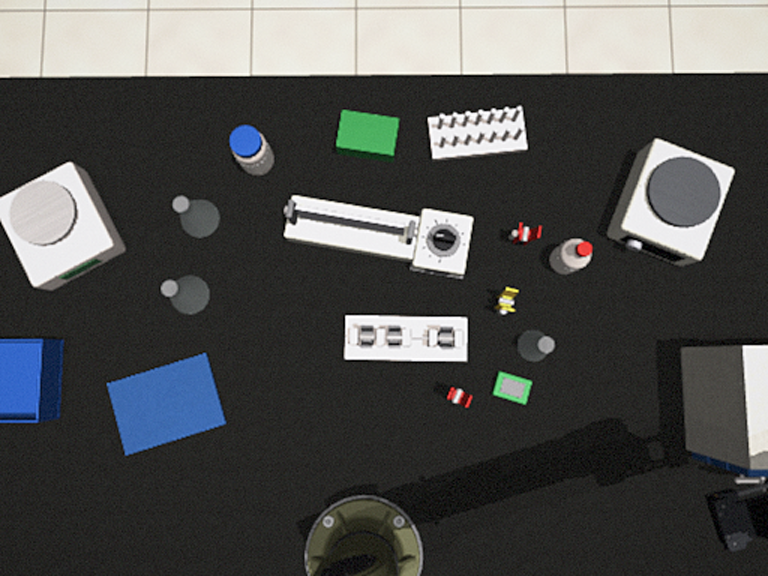

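Three grey clips stand in the caddy (top view about px (365,337), (393,337) and (447,337)). The red ones at (525,233) and (459,397) and the yellow one at (507,300) are look-alikes to leave alone. Next I'll fit the poses.

```bash
python3 - <<'E'
from h import *
o=monitor.get_obs(); print(np.round(R.from_euler('xyz',o['tool_rot'],degrees=True).as_matrix(),3))
def sel(w,x0,x1,y0,y1,z0,z1):
    return (w[...,0]>x0)&(w[...,0]<x1)&(w[...,1]>y0)&(w[...,1]<y1)&(w[...,2]>z0)&(w[...,2]<z1)
def rect(q):
    (c,s,a)=cv2.minAreaRect((q[:,:2]*1000).astype(np.float32)); return np.round(c,1),np.round(s,1),round(a,1)
for n in('scene','top'):
    f=np.load('/tmp/'+n+'.npz'); p,w=f['p'],f['w']; g=p.min(-1).astype(int)
    t=sel(w,.3,.8,-.5,.4,-.02,.02)&(p.max(-1)<40); print(n,'table z',np.nanmedian(w[t][:,2]))
    m=sel(w,.35,.52,-.28,.08,.001,.022)&(g>120); print('caddy base',m.sum(),rect(w[m]))
    m=sel(w,.38,.48,-.25,.05,.045,.058); print('blocks',m.sum(),rect(w[m]))
    m=sel(w,.38,.50,-.25,.05,.07,.13); q=w[m]; print('clips',m.sum())
    for y in (-.016,-.066,-.118,-.168):
        k=q[abs(q[:,1]-y)<.025]; 
        if len(k)>3: print(y,len(k),np.round(k.mean(0),4),np.round(k.min(0),3),np.round(k.max(0),3))
    m=sel(w,.5,.8,-.3,.15,.128,.145); q=w[m]; print('plate',m.sum(),rect(q),np.median(q[:,2]))
    m=sel(w,.5,.8,-.3,-.05,.052,.066)&(g>120); q=w[m]; print('housing',m.sum(),rect(q),np.median(q[:,2]))
    m=sel(w,.5,.8,-.3,.15,.038,.050)&(g>120); q=w[m]; print('foot',m.sum(),rect(q))
    m=sel(w,.55,.7,-.25,-.1,.085,.12); q=w[m]; print('dial bar',m.sum(),rect(q),np.round(q.mean(0),3),q[:,2].max())
f=np.load('/tmp/top.npz')['p']; s=np.load('/tmp/scene.npz')['p']
a=cv2.resize(f[125:190,260:330],(560,520),interpolation=2);cv2.imwrite('pics/dial0.png',a[...,::-1])
a=np.hstack([cv2.resize(f[205:245,225:315],(720,320),interpolation=2)]); b=cv2.resize(s[170:255,190:280],(296,280),interpolation=2)
a=np.vstack([a,np.hstack([b,np.zeros((280,424,3),np.uint8)])]); cv2.imwrite('pics/caddy0.png',a[...,::-1])
E
```

```text
[[-0.     0.966  0.258]
 [-0.     0.258 -0.966]
 [-1.    -0.     0.   ]]
scene table z -0.0013877753949188554
caddy base 1082 (array([431.3, -85.8]), array([256.4,  94.8]), 88.6)
blocks 349 (array([437.4, -87.7]), array([224.5,  42. ]), 89.1)
clips 342
-0.016 103 [ 0.433  -0.012   0.0865] [ 0.413 -0.025  0.07 ] [0.457 0.002 0.1  ]
-0.066 108 [ 0.4315 -0.0647  0.0873] [ 0.412 -0.075  0.071] [ 0.455 -0.051  0.1  ]
-0.168 131 [ 0.4293 -0.1649  0.0861] [ 0.41  -0.177  0.07 ] [ 0.453 -0.15   0.101]
plate 229 (array([657.8,  19.5]), array([210.3,   9.1]), 79.8) 0.13306594162223173
housing 1376 (array([ 614.1, -190.5]), array([284.1, 133. ]), 68.1) 0.058498590310529563
foot 1402 (array([645.7, -30.7]), array([372.9, 110.3]), 80.1)
dial bar 224 (array([ 625.8, -138.5]), array([87.6, 32. ]), 71.8) [ 0.632 -0.141  0.099] 0.1143112011946924
top table z -0.0010902838946069693
caddy base 1599 (array([431. , -86.8]), array([251.7,  92.2]), 88.9)
blocks 334 (array([432.2, -84.7]), array([220.,  33.]), 88.8)
clips 182
-0.016 56 [ 0.436  -0.0076  0.0906] [ 0.414 -0.018  0.073] [0.454 0.003 0.102]
-0.066 66 [ 0.4334 -0.0608  0.0908] [ 0.411 -0.072  0.072] [ 0.454 -0.049  0.102]
-0.168 60 [ 0.4326 -0.1606  0.0915] [ 0.411 -0.173  0.071] [ 0.451 -0.148  0.103]
plate 230 (array([656.7,  22.6]), array([209.8,   9.2]), 79.8) 0.1333352283799515
housing 1115 (array([ 602.3, -209.4]), array([241.1, 136.1]), 66.2) 0.0590111971110896
foot 1689 (array([627.4, -77.9]), array([479.1, 114.8]), 73.3)
dial bar 95 (array([ 628. , -137.9]), array([83.7, 23. ]), 72.6) [ 0.625 -0.152  0.101] 0.11057347883738777
```

View pics/dial0.png

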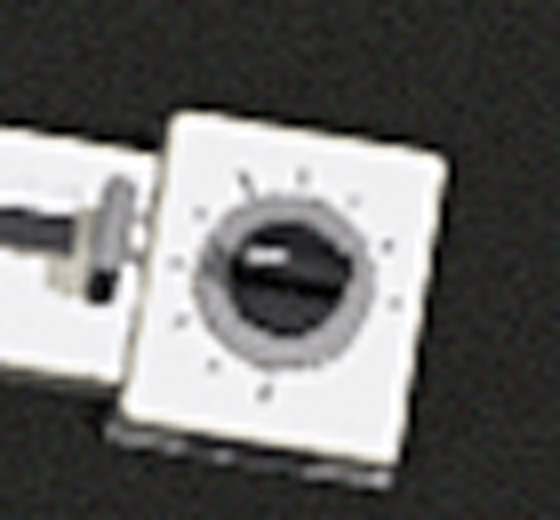

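View pics/caddy0.png

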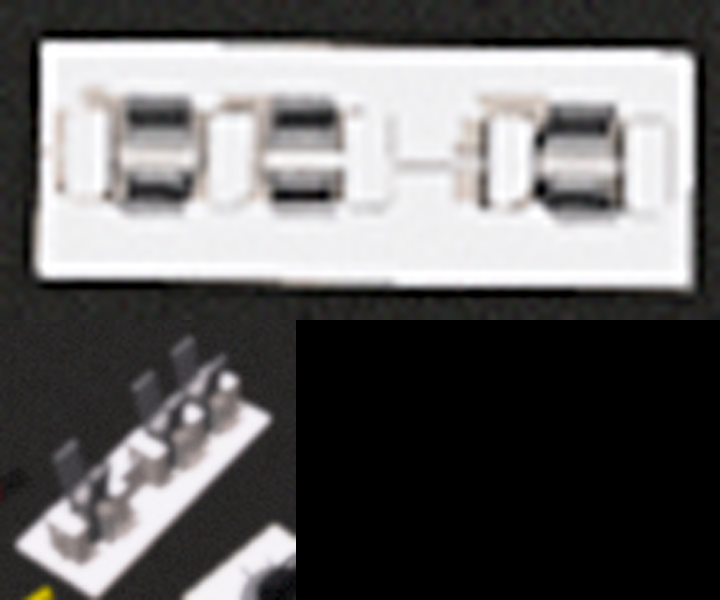

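```bash
cat >> h.py <<'E'
def go(x,y,z,ang):
    o=monitor.get_obs(); M=R.from_euler('xyz',o['tool_rot'],degrees=True).as_matrix()
    t=M.T@(np.array([x,y,z])-o['tool_pos']); a=np.degrees(np.arctan2(M[1,2],M[0,2]))
    print('shift',np.round(t,4),'turn',round((a-ang+180)%360-180,2),'ang now',round(a,2),'pos',np.round(o['tool_pos'],4),'q7',round(o['qpos'][6],1),'t',o['time_s'])
E
python3 -c "
from h import *
go(.6245,-.161,.25,-10.2)"
```

```text
shift [-0.0084  0.5619 -0.3334] turn -64.86 ang now -75.06 pos [ 0.1676 -0.628   0.2416] q7 -3.3 t 0.7
```

Call:
step_arm:
  deltas:
    - [1, -0.0084, 0.05, -0.03, -6]
    - [1, -0.0084, 0.1, -0.06, -12]
    - [1, -0.0084, 0.15, -0.09, -18]
    - [1, -0.0084, 0.2, -0.12, -24]
    - [1, -0.0084, 0.25, -0.15, -30]
    - [1, -0.0084, 0.3, -0.18, -36]
    - [1, -0.0084, 0.35, -0.21, -42]
    - [1, -0.0084, 0.4, -0.24, -48]
    - [1, -0.0084, 0.45, -0.27, -54]
    - [1, -0.0084, 0.5, -0.3, -60]
    - [1, -0.0084, 0.5619, -0.3334, -64.86]
    - [1, -0.0084, 0.5619, -0.3334, -64.86]
  newtons: 30

```text
time_s: 2.2
tool_pos: [0.6271, -0.1547, 0.2497]
tool_rot: [81.5, 89.8, 71.8]
force: [-0.0, 0.8, 0.2]
grip_width: 0.0869
```

```bash
python3 -c "
from h import *
go(.6245,-.161,.097,-10.2)
p,d,w=cloud('scene');save('s1',p[150:320,180:360],4);p,d,w=cloud('top');save('t1',p[110:250,220:360],4)"
```

```text
shift [ 0.1527 -0.0073 -0.0016] turn 0.5 ang now -9.7 pos [ 0.6271 -0.1547  0.2497] q7 -5.9 t 2.2
```

View pics/s1.png

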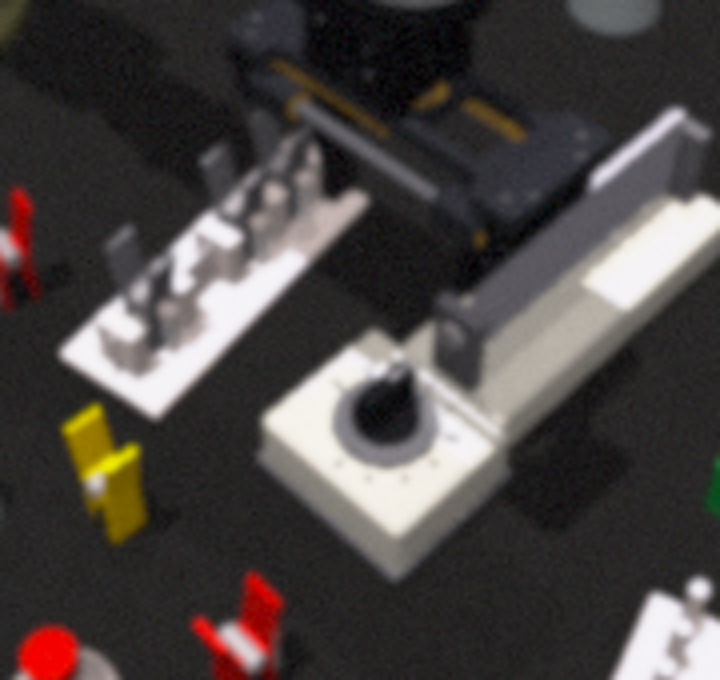

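The dial's pointer seems to face the plate. I'll check its angle from the saved clouds.

```bash
python3 - <<'E'
from h import *
for n in('scene','top'):
    f=np.load('/tmp/'+n+'.npz'); p,w=f['p'],f['w']
    c=np.array([.6245,-.161])
    m=(np.linalg.norm(w[...,:2]-c,axis=-1)<.03)&(w[...,2]>.095)&(w[...,2]<.112)
    q=w[m][:,:2]; r=cv2.minAreaRect((q*1000).astype(np.float32)); 
    v=np.linalg.svd(q-q.mean(0))[2][0]; print(n,len(q),r,q.mean(0),np.degrees(np.arctan2(v[1],v[0]))%180)
E
```

```text
scene 97 ((625.0012817382812, -162.71405029296875), (39.59723663330078, 14.57017707824707), 80.93648529052734) [ 0.62604363 -0.16411259] 78.3211591614473
top 73 ((624.4105834960938, -159.23928833007812), (41.19643783569336, 14.536529541015625), 79.83258056640625) [ 0.62393588 -0.15900291] 80.83361649208106
```

```bash
python3 -c "
from h import *
go(.6247,-.161,.097,-10)"
```

```text
shift [ 0.1526 -0.0016 -0.    ] turn -0.06 ang now -10.06 pos [ 0.6251 -0.1596  0.2496] q7 -5.9 t 2.3
```

Call:
step_arm:
  deltas:
    - [1, 0.04, 0, 0, 0]
    - [1, 0.08, 0, 0, 0]
    - [1, 0.11, 0, 0, 0]
    - [1, 0.13, 0, 0, 0]
    - [1, 0.145, 0, 0, 0]
    - [1, 0.153, 0, 0, 0]
    - [1, 0.153, 0, 0, 0]
    - [-1, 0.153, 0, 0, 0]
    - [-1, 0.153, 0, 0, 0]
    - [-1, 0.153, 0, 0, 0]
    - [-1, 0.153, 0, 0, 0]
    - [-1, 0.153, 0, 0, 0]
  newtons: 40

```text
time_s: 3.8
tool_pos: [0.6245, -0.1611, 0.097]
tool_rot: [-48.6, 90.0, -58.8]
force: [-0.5, 0.7, 0.3]
grip_width: 0.0447
```

Call:
step_arm:
  deltas:
    - [-1, 0, 0, 0, 0]
    - [-1, 0, 0, 0, 0]
    - [-1, 0, 0, 0, 0]
    - [-1, 0, 0, 0, 0]
    - [-1, 0, 0, 0, 0]
    - [-1, 0, 0, 0, 0]

```text
time_s: 4.55
tool_pos: [0.6233, -0.1608, 0.0969]
tool_rot: [-173.0, 89.8, 176.8]
force: [-6.4, 1.2, 3.6]
grip_width: 0.0132
```

Call:
step_arm:
  deltas:
    - [-1, 0, 0, -0.0015, -8]
    - [-1, 0, 0, -0.0015, -16]
    - [-1, 0, 0, -0.0015, -24]
    - [-1, 0, 0, -0.0015, -32]
    - [-1, 0, 0, -0.0015, -40]
    - [-1, 0, 0, -0.0015, -48]
    - [-1, 0, 0, -0.0015, -56]
    - [-1, 0, 0, -0.0015, -64]
    - [-1, 0, 0, -0.0015, -72]
    - [-1, 0, 0, -0.0015, -80]
    - [-1, 0, 0, -0.0015, -88]
    - [-1, 0, 0, -0.0015, -92]

```text
time_s: 6.05
tool_pos: [0.623, -0.1609, 0.0969]
tool_rot: [1.0, 90.0, 82.9]
force: [-2.5, 1.0, 1.2]
grip_width: 0.0137
```

Call:
step_arm:
  deltas:
    - [-1, 0, 0, 0, 0]
    - [-1, 0, 0, 0, 0]
    - [-1, 0, 0, 0, 0]

```text
time_s: 6.42
tool_pos: [0.623, -0.1609, 0.0969]
tool_rot: [174.0, 90.0, -104.3]
force: [-2.2, 0.4, 0.7]
grip_width: 0.0134
```

```bash
python3 -c "
from h import *
go(.6235,-.161,.25,80)
o=monitor.get_obs();print(o['force'],o['wrist_torque'],o['grip_width'])"
```

```text
shift [-1.531e-01 -5.000e-04 -1.000e-04] turn 1.73 ang now 81.73 pos [ 0.623  -0.1609  0.0969] q7 76.3 t 6.425
[-2.15767361  0.42317419  0.74940994] [ 0.17538759  0.25092634 -0.77473313] 0.013415312250497302
```

Call:
step_arm:
  deltas:
    - [-1, 0, 0, 0, 3]
    - [-0.3, 0, 0, 0, 3]
    - [-0.3, 0, 0, 0, 3]
    - [-0.3, 0, 0, 0, 3]
    - [-0.3, 0, 0, 0, 3]
    - [0.4, -0.03, 0, 0, 3]
    - [0.4, -0.08, 0, 0, 3]
    - [0.4, -0.13, 0, 0, 3]
    - [0.4, -0.13, 0, 0, 3]
    - [0.4, -0.13, 0, 0, 3]

```text
time_s: 7.68
tool_pos: [0.6227, -0.1609, 0.2264]
tool_rot: [134.5, 90.0, -146.7]
force: [-0.4, 0.1, -0.2]
grip_width: 0.0599
```

```bash
python3 -c "
from h import *
go(.430,-.163,.226,-1.1)"
```

```text
shift [ 0.0006  0.1887 -0.0395] turn 79.91 ang now 78.81 pos [ 0.6227 -0.1609  0.2264] q7 77.1 t 7.675
```

Call:
step_arm:
  deltas:
    - [0.4, 0, 0.03, -0.007, 10]
    - [0.4, 0, 0.07, -0.015, 20]
    - [0.4, 0, 0.11, -0.025, 30]
    - [0.4, 0, 0.15, -0.033, 40]
    - [0.4, 0, 0.1887, -0.0395, 50]
    - [0.4, 0, 0.1887, -0.0395, 60]
    - [0.4, 0, 0.1887, -0.0395, 70]
    - [0.4, 0, 0.1887, -0.0395, 79.9]
    - [0.4, 0, 0.1887, -0.0395, 79.9]
    - [0.4, 0, 0.1887, -0.0395, 79.9]

```text
time_s: 8.93
tool_pos: [0.4297, -0.1628, 0.2261]
tool_rot: [146.0, 89.9, 145.1]
force: [-1.0, 0.5, 0.1]
grip_width: 0.061
```

```bash
python3 - <<'E'
from h import *
go(.430,-.163,.088,-1.1)
p,d,w=cloud('scene');save('s2',p[150:320,150:350],4)
def sel(x0,x1,y0,y1,z0,z1): return (w[...,0]>x0)&(w[...,0]<x1)&(w[...,1]>y0)&(w[...,1]<y1)&(w[...,2]>z0)&(w[...,2]<z1)
m=sel(.35,.55,-.28,.1,.001,.022)&(p.min(-1)>100); print(cv2.minAreaRect((w[m][:,:2]*1000).astype(np.float32)))
for y in (-.009,-.062,-.163):
    q=w[sel(.38,.5,y-.025,y+.025,.07,.107)]; print(y,len(q),q.mean(0),q.min(0),q.max(0))
E
```

```text
shift [ 0.1381 -0.0003  0.0005] turn 0.15 ang now -0.95 pos [ 0.4297 -0.1628  0.2261] q7 20.1 t 8.925
((462.06951904296875, -86.4840087890625), (256.924560546875, 162.27049255371094), 88.13574981689453)
-0.009 103 [ 0.43315962 -0.0119272   0.0864822 ] [ 0.41289039 -0.02334317  0.07116047] [0.45648849 0.00272438 0.09896093]
-0.062 115 [ 0.43139429 -0.06480636  0.08649556] [ 0.41171824 -0.07754039  0.07023326] [ 0.45512689 -0.04968056  0.10013885]
-0.163 128 [ 0.42884133 -0.16470936  0.08633524] [ 0.4092899  -0.1762342   0.07032312] [ 0.45355854 -0.14984033  0.09882684]
```

View pics/s2.png

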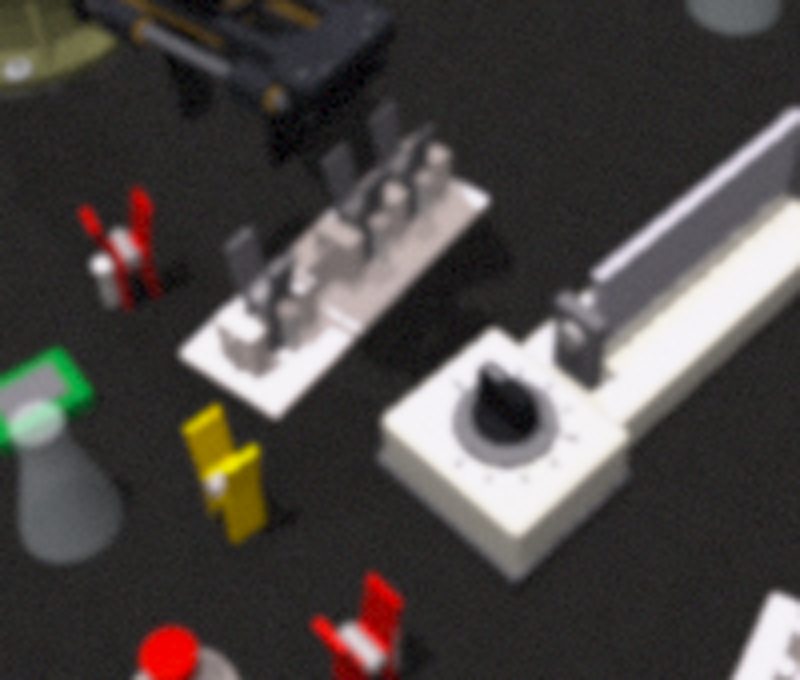

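Call:
step_arm:
  deltas:
    - [0.4, 0.04, 0, 0.0005, 0]
    - [0.4, 0.08, 0, 0.0005, 0]
    - [0.4, 0.11, 0, 0.0005, 0]
    - [0.4, 0.13, 0, 0.0005, 0]
    - [0.4, 0.14, 0, 0.0005, 0]
    - [0.4, 0.14, 0, 0.0005, 0]
    - [-1, 0.14, 0, 0.0005, 0]
    - [-1, 0.14, 0, 0.0005, 0]
    - [-1, 0.14, 0, 0.0005, 0]
    - [-1, 0.14, 0, 0.0005, 0]
    - [-1, 0.14, 0, 0.0005, 0]
    - [-1, 0.14, 0, 0.0005, 0]
  newtons: 25

```text
time_s: 10.48
tool_pos: [0.4284, -0.1636, 0.0883]
tool_rot: [-165.7, 89.6, -166.9]
force: [-10.0, 0.4, 20.4]
grip_width: 0.0293
```

```bash
python3 - <<'E'
from h import *
go(.430,-.163,.226,-1.1)
o=monitor.get_obs();print(o['force'],o['grip_width'])
for n in('scene','top'):
    p,d,w=cloud(n); c=np.array([.623,-.161])
    m=(np.linalg.norm(w[...,:2]-c,axis=-1)<.03)&(w[...,2]>.095)&(w[...,2]<.112)
    q=w[m][:,:2]; v=np.linalg.svd(q-q.mean(0))[2][0]; print(n,len(q),q.mean(0),np.degrees(np.arctan2(v[1],v[0]))%180)
E
```

```text
shift [-0.1377  0.0004  0.0007] turn -0.03 ang now -1.13 pos [ 0.4284 -0.1636  0.0883] q7 11.2 t 10.475
[-9.9535684   0.39907888 20.356312  ] 0.02928973923919934
scene 100 [ 0.62657776 -0.16404738] 171.07112880178383
top 72 [ 0.62430659 -0.15907892] 169.04448117633294
```

Call:
step_arm:
  deltas:
    - [-1, -0.01, 0, -0.001, 0]
    - [-1, -0.04, 0, -0.001, 0]
    - [-1, -0.08, 0, -0.001, 0]
    - [-1, -0.12, 0, -0.001, 0]
    - [-1, -0.16, 0, -0.001, 0]
    - [-1, -0.16, 0, -0.001, 0]
    - [-1, -0.16, 0, -0.001, 0]

```text
time_s: 11.45
tool_pos: [0.4295, -0.1627, 0.2464]
tool_rot: [-160.3, 90.0, -161.4]
force: [-0.3, -0.1, -0.7]
grip_width: 0.0274
```

```bash
python3 - <<'E'
from h import *
go(.6484,-.0184,.248,-10.2)
o=monitor.get_obs();print(o['force'],o['grip_width'])
p,d,w=cloud('scene');save('s3',p[100:300,130:380],3.2)
E
```

```text
shift [-0.0017  0.1484  0.2162] turn 9.11 ang now -1.09 pos [ 0.4295 -0.1627  0.2464] q7 20.7 t 11.45
[-0.29055046 -0.12066687 -0.69360971] 0.027380062426751547
```

View pics/s3.png

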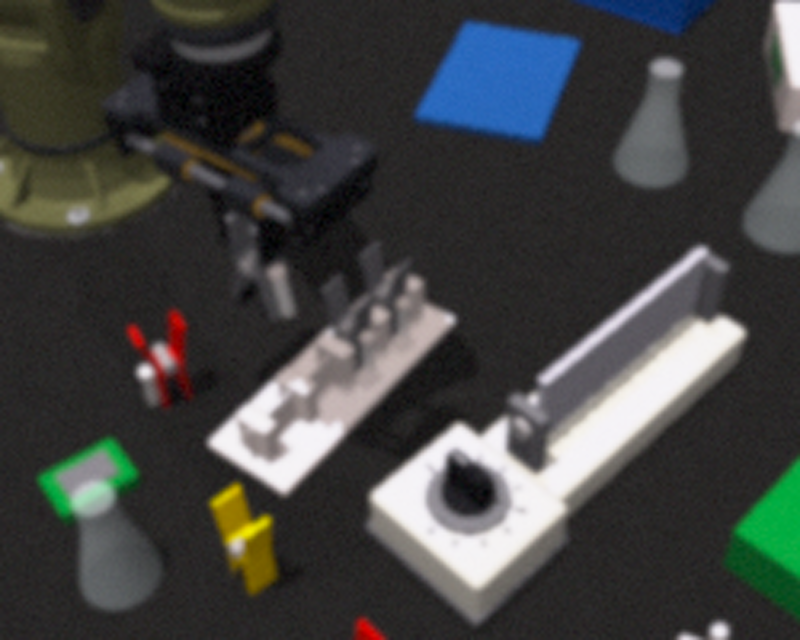

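Call:
step_arm:
  deltas:
    - [-1, -0.002, 0.025, 0.036, 1.5]
    - [-1, -0.002, 0.05, 0.072, 3]
    - [-1, -0.002, 0.075, 0.108, 4.5]
    - [-1, -0.002, 0.1, 0.144, 6]
    - [-1, -0.002, 0.125, 0.18, 7.5]
    - [-1, -0.002, 0.14, 0.205, 9.1]
    - [-1, -0.002, 0.1484, 0.2162, 9.1]
    - [-1, -0.002, 0.1484, 0.2162, 9.1]
    - [-1, -0.002, 0.1484, 0.2162, 9.1]
    - [-1, -0.002, 0.1484, 0.2162, 9.1]

```text
time_s: 12.75
tool_pos: [0.6482, -0.0199, 0.2492]
tool_rot: [-79.3, 89.9, -89.6]
force: [-0.2, -0.1, 0.7]
grip_width: 0.0276
```

```bash
python3 - <<'E'
from h import *
go(.6484,-.0184,.173,-10.2)
p,d,w=cloud('scene');save('s4',p[140:270,210:370],5)
c=np.array([.6484,-.0184]); ex=np.array([.984,-.177]);ey=np.array([.177,.984])
r=(w[...,:2]-c); X=r@ex; Y=r@ey; Z=w[...,2]
for z in np.arange(.135,.235,.008):
    m=(abs(X)<.05)&(abs(Y)<.022)&(abs(Z-z)<.004)
    if m.sum(): print(round(z,3),m.sum(),np.round([X[m].min(),X[m].max(),Y[m].min(),Y[m].max()],4))
E
```

```text
shift [ 0.0762  0.0016 -0.0001] turn -0.08 ang now -10.28 pos [ 0.6482 -0.0199  0.2492] q7 -25.6 t 12.75
0.135 41 [-0.0016  0.0075 -0.0216  0.0217]
0.167 13 [-0.0177  0.0223 -0.0131  0.0115]
0.175 41 [-0.0183  0.033  -0.0147  0.0091]
0.183 58 [-0.0167  0.0312 -0.0141  0.007 ]
0.191 27 [-0.0143  0.0307 -0.0134  0.0017]
0.199 33 [-0.0145  0.0287 -0.0137  0.0002]
0.207 34 [-0.0125  0.0274 -0.0147  0.0019]
0.215 58 [-0.0114  0.0272 -0.0159  0.0085]
0.223 48 [-0.0119  0.0172 -0.0147  0.008 ]
0.231 42 [-0.0198  0.0248 -0.014   0.0106]
```

View pics/s4.png

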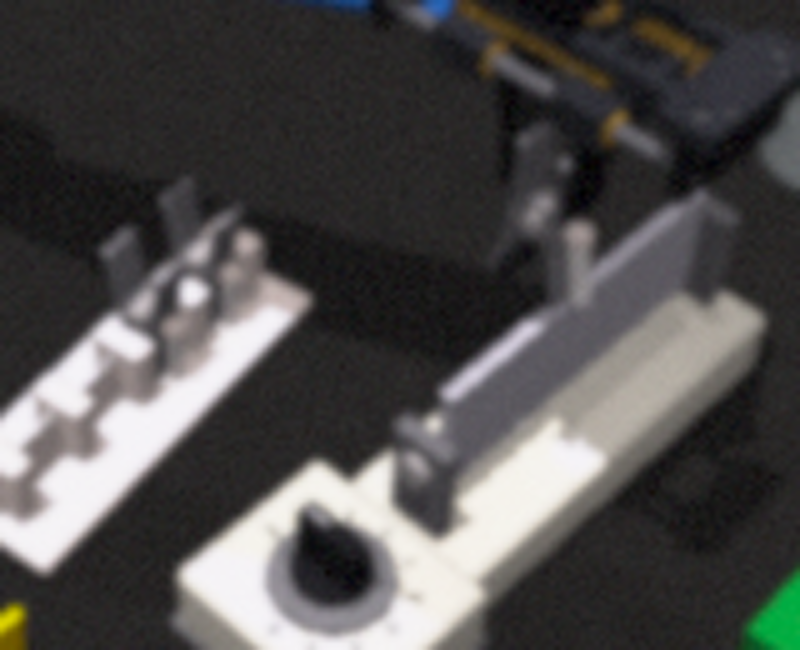

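Call:
step_arm:
  deltas:
    - [-1, 0.02, 0, 0.0007, 0]
    - [-1, 0.04, 0, 0.0007, 0]
    - [-1, 0.055, 0, 0.0007, 0]
    - [-1, 0.062, 0, 0.0007, 0]
    - [-1, 0.067, 0, 0.0007, 0]
    - [-1, 0.07, 0, 0.0007, 0]
    - [-1, 0.072, 0, 0.0007, 0]
    - [-1, 0.072, 0, 0.0007, 0]

```text
time_s: 13.8
tool_pos: [0.6498, -0.0186, 0.1781]
tool_rot: [-9.3, 89.9, -19.5]
force: [-2.3, 0.7, 4.1]
grip_width: 0.0275
```

Call:
step_arm:
  deltas:
    - [-1, 0.001, 0, 0, 0]
    - [-1, 0.002, 0, 0, 0]
    - [-1, 0.003, 0, 0, 0]
    - [-1, 0.004, 0, 0, 0]
    - [-1, 0.004, 0, 0, 0]

```text
time_s: 14.42
tool_pos: [0.65, -0.0184, 0.1777]
tool_rot: [-25.5, 89.8, -35.7]
force: [-6.7, -1.0, 21.1]
grip_width: 0.0276
```

Call:
step_arm:
  deltas:
    - [-1, 0.001, 0, -0.001, 0]
    - [-1, 0.001, 0, -0.001, 0]
    - [0.4, 0.001, 0, -0.001, 0]
    - [0.4, 0.001, 0, -0.001, 0]
    - [0.4, 0.001, 0, -0.001, 0]
    - [0.4, 0.001, 0, -0.001, 0]
    - [0.4, 0.001, 0, -0.001, 0]
    - [0.4, -0.04, 0, -0.001, 0]
    - [0.4, -0.08, 0, -0.001, 0]
    - [0.4, -0.09, 0, -0.001, 0]
    - [0.4, -0.09, 0, -0.001, 0]

```text
time_s: 15.8
tool_pos: [0.6486, -0.0185, 0.2629]
tool_rot: [-21.4, 90.0, -31.6]
force: [0.0, -1.1, -0.6]
grip_width: 0.0611
```

```bash
cat >> h.py <<'E'
def chk(s, n='scene',pic=None):
    p,d,w=cloud(n)
    if pic: save(pic,p[130:260,220:380],4)
    c=np.array([.6555,.021])+s*np.array([.177,.984]); ex=np.array([.984,-.177]);ey=np.array([.177,.984])
    r=(w[...,:2]-c); X=r@ex; Y=r@ey; Z=w[...,2]
    for z in np.arange(.091,.203,.008):
        m=(abs(X)<.04)&(abs(Y)<.022)&(abs(Z-z)<.004)
        if m.sum(): print(round(z,3),m.sum(),np.round([X[m].min(),X[m].max(),Y[m].min(),Y[m].max(),Z[m].max()],4))
E
python3 - <<'E'
from h import *
go(.432,-.062,.25,-1.1); chk(-.04,pic='s5')
p,d,w=cloud('scene')
def sel(x0,x1,y0,y1,z0,z1): return (w[...,0]>x0)&(w[...,0]<x1)&(w[...,1]>y0)&(w[...,1]<y1)&(w[...,2]>z0)&(w[...,2]<z1)
for y in (-.009,-.062):
    q=w[sel(.38,.5,y-.025,y+.025,.07,.107)]; print(y,len(q),q.mean(0),q.min(0),q.max(0))
E
```

```text
shift [ 0.0128 -0.0811 -0.2054] turn -9.1 ang now -10.2 pos [ 0.6486 -0.0185  0.2629] q7 -25.4 t 15.8
0.091 6 [ 0.0053  0.0162 -0.02   -0.0081  0.0949]
0.099 24 [ 0.0052  0.0276 -0.021   0.0012  0.1023]
0.107 31 [ 0.0051  0.0282 -0.0215  0.0051  0.1109]
0.115 26 [-0.0119  0.0276 -0.0197  0.0022  0.1188]
0.123 29 [-0.0095  0.0288 -0.0214 -0.0007  0.127 ]
0.131 38 [-0.0112  0.0285 -0.0218  0.0011  0.1348]
0.139 45 [-0.0073  0.0285 -0.0217  0.0108  0.1429]
0.147 68 [-0.0082  0.0196 -0.0143  0.0155  0.1509]
0.155 28 [-0.0102  0.0215 -0.0136  0.0096  0.1589]
0.163 27 [-0.0098  0.0221 -0.013   0.0124  0.1663]
0.171 28 [-0.0116  0.0237 -0.0125  0.0121  0.175 ]
0.179 30 [-0.0114  0.025  -0.0122  0.0117  0.1828]
0.187 38 [-0.0137  0.026  -0.0135  0.013   0.1882]
-0.009 105 [ 0.43300936 -0.01191558  0.08618382] [ 0.41120591 -0.02292663  0.07048181] [0.45618237 0.00234334 0.09951242]
-0.062 116 [ 0.43185775 -0.06477655  0.08641863] [ 0.41170303 -0.07606196  0.07034874] [ 0.45579655 -0.04989693  0.10009198]
```

View pics/s5.png

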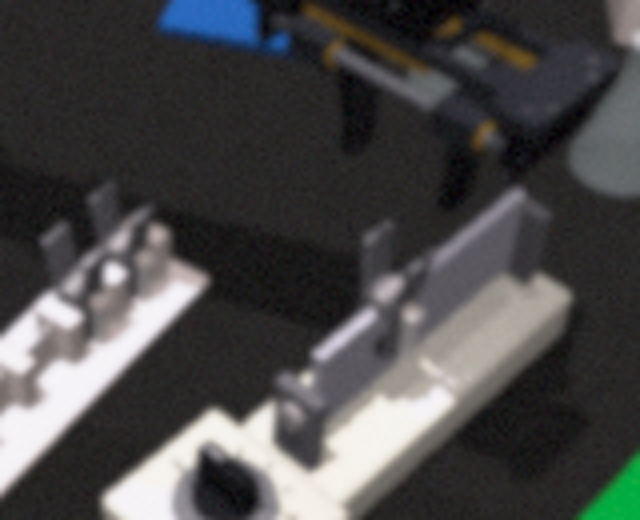

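Call:
step_arm:
  deltas:
    - [0.4, 0.012, -0.02, -0.045, -2]
    - [0.4, 0.012, -0.04, -0.09, -4]
    - [0.4, 0.012, -0.06, -0.135, -6]
    - [0.4, 0.012, -0.07, -0.18, -8]
    - [0.4, 0.03, -0.0811, -0.2064, -9.1]
    - [0.4, 0.037, -0.0811, -0.2064, -9.1]
    - [0.4, 0.037, -0.0811, -0.2064, -9.1]
    - [0.4, 0.037, -0.0811, -0.2064, -9.1]

```text
time_s: 16.9
tool_pos: [0.4319, -0.0612, 0.2261]
tool_rot: [74.2, 89.9, 73.2]
force: [0.4, 0.2, -0.7]
grip_width: 0.0607
```

```bash
cat >> h.py <<'E'
def clips(n='scene'):
    p,d,w=cloud(n)
    m=(w[...,0]>.35)&(w[...,0]<.52)&(w[...,1]>-.28)&(w[...,1]<.1)&(w[...,2]>.07)&(w[...,2]<.107)
    k,l,s,_=cv2.connectedComponentsWithStats(cv2.dilate(m.astype(np.uint8),np.ones((3,3))))
    for y in (-.009,-.062):
        q=w[m&(abs(w[...,1]-y)<.025)]
        if len(q): print('clip',y,len(q),np.round((q.min(0)+q.max(0))/2,4),np.round(q.mean(0),4))
E
python3 - <<'E'
from h import *
go(.431,-.062,.088,-1.1); clips('top');clips()
E
```

```text
shift [ 0.1381 -0.0011 -0.001 ] turn 0.09 ang now -1.01 pos [ 0.4319 -0.0612  0.2261] q7 13.7 t 16.9
clip -0.009 105 [ 0.4338 -0.0098  0.0852] [ 0.4333 -0.0119  0.0862]
clip -0.062 110 [ 0.4331 -0.0636  0.0854] [ 0.4318 -0.0649  0.0874]
```

Call:
step_arm:
  deltas:
    - [0.4, 0.04, 0, 0, 0]
    - [0.4, 0.08, 0, 0, 0]
    - [0.4, 0.11, 0, 0, 0]
    - [0.4, 0.13, 0, 0, 0]
    - [0.4, 0.14, 0, 0, 0]
    - [0.4, 0.14, 0, 0, 0]
    - [-1, 0.14, 0, 0, 0]
    - [-1, 0.14, 0, 0, 0]
    - [-1, 0.14, 0, 0, 0]
    - [-1, 0.14, 0, 0, 0]
    - [-1, 0.14, 0, 0, 0]
    - [-1, 0.14, 0, 0, 0]

```text
time_s: 18.5
tool_pos: [0.429, -0.0623, 0.087]
tool_rot: [-164.2, 89.6, -165.3]
force: [-8.7, -0.3, 18.7]
grip_width: 0.0287
```

Call:
step_arm:
  deltas:
    - [-1, -0.01, 0, 0, 0]
    - [-1, -0.04, 0, 0, 0]
    - [-1, -0.08, 0, 0, 0]
    - [-1, -0.12, 0, 0, 0]
    - [-1, -0.16, 0, 0, 0]
    - [-1, -0.16, 0, 0, 0]
    - [-1, -0.16, 0, 0, 0]

```text
time_s: 19.38
tool_pos: [0.4307, -0.0617, 0.2455]
tool_rot: [-121.6, 90.0, -122.7]
force: [-0.8, -0.4, -1.4]
grip_width: 0.0278
```

```bash
python3 - <<'E'
from h import *
go(.658,.0308,.25,-10.2); clips()
p,d,w=cloud('scene');save('s6',p[100:300,130:380],3.2)
E
```

```text
shift [-0.0047  0.0968  0.2255] turn 9.11 ang now -1.09 pos [ 0.4307 -0.0617  0.2455] q7 15.5 t 19.375
clip -0.009 103 [ 0.4352 -0.0108  0.085 ] [ 0.4335 -0.0118  0.0864]
```

View pics/s6.png

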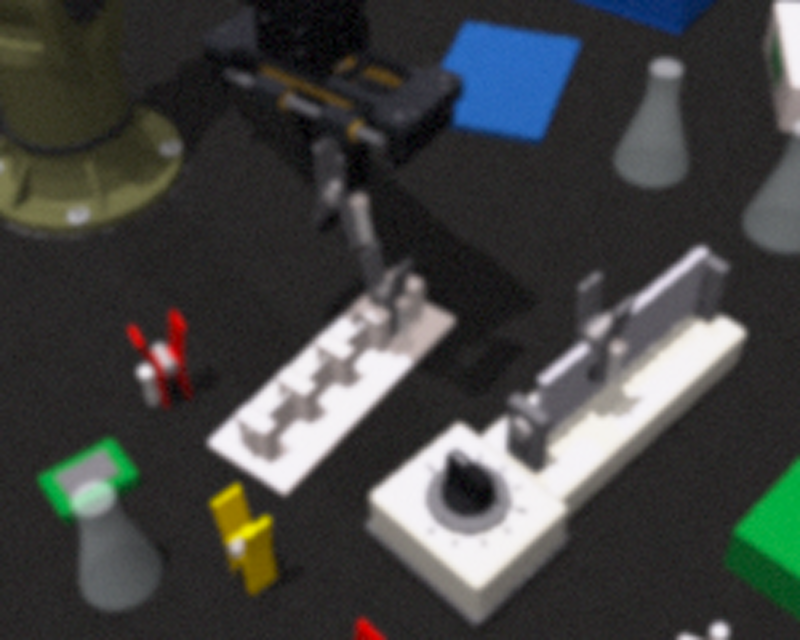

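Call:
step_arm:
  deltas:
    - [-1, -0.005, 0.04, 0.02, 1.5]
    - [-1, -0.005, 0.08, 0.06, 3]
    - [-1, -0.005, 0.0968, 0.1, 4.5]
    - [-1, -0.005, 0.0968, 0.14, 6]
    - [-1, -0.005, 0.0968, 0.18, 7.5]
    - [-1, -0.005, 0.0968, 0.21, 9.1]
    - [-1, -0.005, 0.0968, 0.2255, 9.1]
    - [-1, -0.005, 0.0968, 0.2255, 9.1]
    - [-1, -0.005, 0.0968, 0.2255, 9.1]
    - [-1, -0.005, 0.0968, 0.2255, 9.1]

```text
time_s: 20.72
tool_pos: [0.6576, 0.0306, 0.2509]
tool_rot: [-105.6, 90.0, -115.8]
force: [0.0, 0.1, -0.0]
grip_width: 0.0279
```

```bash
python3 - <<'E'
from h import *
go(.658,.0308,.18,-10.2);chk(.01);clips()
E
```

```text
shift [0.0709 0.0003 0.0004] turn 0.02 ang now -10.18 pos [0.6576 0.0306 0.2509] q7 -33.9 t 20.725
0.091 12 [ 0.0055  0.007  -0.0073  0.0185  0.095 ]
0.099 12 [ 0.0054  0.0068 -0.0093  0.0209  0.1028]
0.107 18 [ 0.0049  0.0067 -0.0189  0.021   0.1109]
0.115 15 [ 0.0048  0.0074 -0.0157  0.0216  0.1187]
0.123 16 [ 0.0054  0.0068 -0.0175  0.0206  0.127 ]
0.131 30 [-0.0014  0.0073 -0.0107  0.021   0.1349]
0.171 14 [-0.0192  0.025  -0.0127 -0.0008  0.1749]
0.179 51 [-0.0201  0.0318 -0.0142  0.0116  0.1828]
0.187 49 [-0.0178  0.032  -0.0144  0.0104  0.1907]
0.195 31 [-0.0158  0.0294 -0.0133  0.0015  0.1989]
0.203 29 [-0.0138  0.0287 -0.0142  0.0018  0.2063]
clip -0.009 100 [ 0.4349 -0.0106  0.0849] [ 0.4328 -0.0117  0.0867]
```

Call:
step_arm:
  deltas:
    - [-1, 0.02, 0, 0, 0]
    - [-1, 0.04, 0, 0, 0]
    - [-1, 0.055, 0, 0, 0]
    - [-1, 0.062, 0, 0, 0]
    - [-1, 0.067, 0, 0, 0]
    - [-1, 0.07, 0, 0, 0]
    - [-1, 0.072, 0, 0, 0]
    - [-1, 0.074, 0, 0, 0]
    - [-1, 0.076, 0, 0, 0]
    - [-1, 0.077, 0, 0, 0]
    - [-1, 0.077, 0, 0, 0]

```text
time_s: 22.2
tool_pos: [0.6587, 0.0308, 0.1767]
tool_rot: [-15.6, 89.9, -25.9]
force: [-3.5, -1.2, 10.7]
grip_width: 0.0279
```

Call:
step_arm:
  deltas:
    - [-1, 0.0015, 0, -0.001, 0]
    - [-1, 0.0025, 0, -0.001, 0]
    - [-1, 0.0025, 0, -0.001, 0]
    - [0.4, 0.0025, 0, -0.001, 0]
    - [0.4, 0.0025, 0, -0.001, 0]
    - [0.4, 0.0025, 0, -0.001, 0]
    - [0.4, 0.0025, 0, -0.001, 0]
    - [0.4, 0.0025, 0, -0.001, 0]
    - [0.4, -0.04, 0, -0.001, 0]
    - [0.4, -0.08, 0, -0.001, 0]
    - [0.4, -0.09, 0, -0.001, 0]
    - [0.4, -0.09, 0, -0.001, 0]

```text
time_s: 23.7
tool_pos: [0.6573, 0.0309, 0.2639]
tool_rot: [-29.9, 90.0, -40.1]
force: [-0.5, -0.1, 0.1]
grip_width: 0.0609
```

```bash
python3 - <<'E'
from h import *
go(.431,-.009,.25,-1.1); chk(.01); clips()
E
```

```text
shift [ 0.0139 -0.0793 -0.2157] turn -9.09 ang now -10.19 pos [0.6573 0.0309 0.2639] q7 -33.7 t 23.7
0.091 3 [ 0.0061  0.0171 -0.0116 -0.0074  0.0948]
0.099 18 [ 0.0074  0.028  -0.0138  0.0007  0.1029]
0.107 25 [ 0.0055  0.028  -0.0191 -0.0015  0.1108]
0.115 26 [ 0.0054  0.0278 -0.0164 -0.0008  0.1185]
0.123 23 [ 0.0057  0.0285 -0.0155 -0.0003  0.1268]
0.131 17 [-0.0101  0.0279 -0.0127  0.0022  0.1349]
0.139 40 [-0.0074  0.0278 -0.0147  0.0092  0.143 ]
0.147 56 [-0.0093  0.0195 -0.016   0.0112  0.151 ]
0.155 26 [-0.0102  0.0213 -0.0123  0.0084  0.1588]
0.163 25 [-0.0123  0.0226 -0.013   0.0102  0.167 ]
0.171 30 [-0.0096  0.0237 -0.0139  0.0124  0.175 ]
0.179 28 [-0.0115  0.0253 -0.0128  0.0106  0.1828]
0.187 32 [-0.0136  0.0259 -0.0128  0.01    0.1874]
clip -0.009 106 [ 0.4344 -0.011   0.0853] [ 0.4331 -0.0118  0.0859]
```

Call:
step_arm:
  deltas:
    - [0.4, 0.014, -0.02, -0.045, -2]
    - [0.4, 0.014, -0.04, -0.09, -4]
    - [0.4, 0.014, -0.06, -0.135, -6]
    - [0.4, 0.014, -0.07, -0.18, -8]
    - [0.4, 0.03, -0.0793, -0.2162, -9.1]
    - [0.4, 0.038, -0.0793, -0.2162, -9.1]
    - [0.4, 0.038, -0.0793, -0.2162, -9.1]
    - [0.4, 0.038, -0.0793, -0.2162, -9.1]

```text
time_s: 24.8
tool_pos: [0.4307, -0.0087, 0.2257]
tool_rot: [105.5, 89.9, 104.5]
force: [0.3, 0.3, 0.5]
grip_width: 0.0607
```

```bash
python3 - <<'E'
from h import *
go(.4305,-.009,.086,-1.1); clips()
E
```

```text
shift [ 1.397e-01 -6.000e-04 -1.000e-04] turn 0.03 ang now -1.07 pos [ 0.4307 -0.0087  0.2257] q7 11.8 t 24.8
clip -0.009 104 [ 0.4342 -0.0103  0.0854] [ 0.4332 -0.0121  0.0865]
```

Call:
step_arm:
  deltas:
    - [0.4, 0.04, 0, 0, 0]
    - [0.4, 0.08, 0, 0, 0]
    - [0.4, 0.11, 0, 0, 0]
    - [0.4, 0.13, 0, 0, 0]
    - [0.4, 0.14, 0, 0, 0]
    - [0.4, 0.14, 0, 0, 0]
    - [-1, 0.14, 0, 0, 0]
    - [-1, 0.14, 0, 0, 0]
    - [-1, 0.14, 0, 0, 0]
    - [-1, 0.14, 0, 0, 0]
    - [-1, 0.14, 0, 0, 0]
    - [-1, 0.14, 0, 0, 0]

```text
time_s: 26.35
tool_pos: [0.4324, -0.0092, 0.0872]
tool_rot: [-10.8, 89.8, -11.9]
force: [2.2, 0.3, 6.0]
grip_width: 0.0281
```

Call:
step_arm:
  deltas:
    - [-1, -0.01, 0, 0, 0]
    - [-1, -0.04, 0, 0, 0]
    - [-1, -0.08, 0, 0, 0]
    - [-1, -0.12, 0, 0, 0]
    - [-1, -0.16, 0, 0, 0]
    - [-1, -0.16, 0, 0, 0]
    - [-1, -0.16, 0, 0, 0]

```text
time_s: 27.22
tool_pos: [0.4295, -0.0087, 0.2448]
tool_rot: [178.8, 89.9, 177.8]
force: [-0.5, -0.4, -1.2]
grip_width: 0.0281
```

```bash
python3 - <<'E'
from h import *
go(.6668,.080,.25,-10.2)
E
```

```text
shift [-0.0057  0.0931  0.2356] turn 9.12 ang now -1.08 pos [ 0.4295 -0.0087  0.2448] q7 11.7 t 27.225
```

Call:
step_arm:
  deltas:
    - [-1, -0.005, 0.04, 0.02, 1.5]
    - [-1, -0.005, 0.08, 0.06, 3]
    - [-1, -0.005, 0.0931, 0.1, 4.5]
    - [-1, -0.005, 0.0931, 0.14, 6]
    - [-1, -0.005, 0.0931, 0.18, 7.5]
    - [-1, -0.005, 0.0931, 0.21, 9.1]
    - [-1, -0.005, 0.0931, 0.2356, 9.1]
    - [-1, -0.005, 0.0931, 0.2356, 9.1]
    - [-1, -0.005, 0.0931, 0.2356, 9.1]
    - [-1, -0.005, 0.0931, 0.2356, 9.1]

```text
time_s: 28.48
tool_pos: [0.6668, 0.0797, 0.2509]
tool_rot: [-124.3, 90.0, -134.5]
force: [0.6, 0.9, -0.9]
grip_width: 0.0279
```

```bash
python3 - <<'E'
from h import *
go(.6668,.080,.18,-10.2);chk(.06,pic='s7')
E
```

```text
shift [ 0.0709  0.0004 -0.0001] turn 0.04 ang now -10.16 pos [0.6668 0.0797 0.2509] q7 -38.2 t 28.475
0.091 10 [ 0.0048  0.007  -0.0031  0.0202  0.095 ]
0.099 11 [ 0.0057  0.0066 -0.0085  0.0197  0.1027]
0.107 17 [ 0.0052  0.0072 -0.0169  0.018   0.1102]
0.115 14 [ 0.0051  0.0069 -0.0135  0.0201  0.1189]
0.123 16 [ 0.0053  0.0075 -0.0167  0.0212  0.1269]
0.131 24 [-0.0006  0.0069 -0.0116  0.0211  0.1341]
0.139 2 [0.0005 0.0046 0.0083 0.0095 0.1353]
0.171 17 [-0.0171  0.0259 -0.0137  0.0083  0.1745]
0.179 51 [-0.0145  0.0354 -0.0141  0.0123  0.1829]
0.187 42 [-0.0115  0.0357 -0.0146  0.0079  0.1906]
0.195 30 [-0.013   0.0333 -0.0142  0.0025  0.1985]
0.203 34 [-0.0119  0.0324 -0.015   0.0004  0.2067]
```

View pics/s7.png

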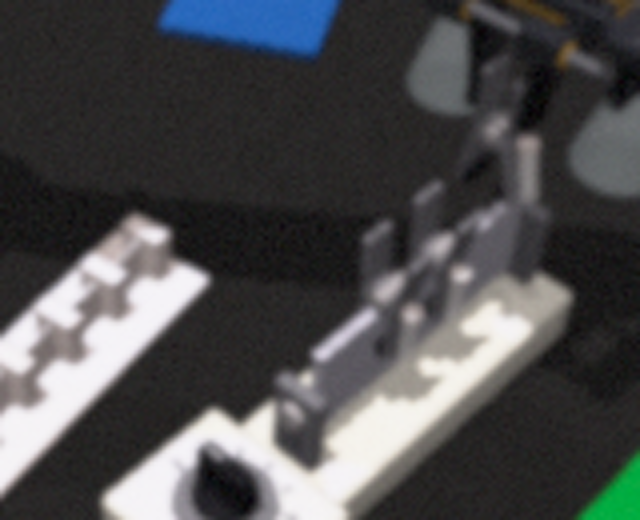

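The third clip sits about 3 mm farther towards +x in the grip than the second did, so I'll shift by -2.5 mm.

Call:
step_arm:
  deltas:
    - [-1, 0.02, 0, -0.0025, 0]
    - [-1, 0.04, 0, -0.0025, 0]
    - [-1, 0.055, 0, -0.0025, 0]
    - [-1, 0.062, 0, -0.0025, 0]
    - [-1, 0.067, 0, -0.0025, 0]
    - [-1, 0.07, 0, -0.0025, 0]
    - [-1, 0.072, 0, -0.0025, 0]
    - [-1, 0.074, 0, -0.0025, 0]
    - [-1, 0.076, 0, -0.0025, 0]
    - [-1, 0.077, 0, -0.0025, 0]
    - [-1, 0.077, 0, -0.0025, 0]

```text
time_s: 29.9
tool_pos: [0.6662, 0.0801, 0.1765]
tool_rot: [1.1, 89.8, -9.2]
force: [-2.0, -2.1, 8.8]
grip_width: 0.0278
```

Call:
step_arm:
  deltas:
    - [-1, 0.0015, 0, 0, 0]
    - [-1, 0.0028, 0, 0, 0]
    - [-1, 0.0028, 0, 0, 0]
    - [0.4, 0.0028, 0, 0, 0]
    - [0.4, 0.0028, 0, 0, 0]
    - [0.4, 0.0028, 0, 0, 0]
    - [0.4, 0.0028, 0, 0, 0]
    - [0.4, 0.0028, 0, 0, 0]
    - [0.4, -0.04, 0, 0, 0]
    - [0.4, -0.08, 0, 0, 0]
    - [0.4, -0.09, 0, 0, 0]
    - [0.4, -0.09, 0, 0, 0]

```text
time_s: 31.4
tool_pos: [0.6654, 0.0801, 0.2639]
tool_rot: [-24.1, 90.0, -34.2]
force: [0.1, -0.8, -0.0]
grip_width: 0.0609
```

```bash
python3 - <<'E'
from h import *
go(.623,-.161,.25,81); chk(.06)
E
```

```text
shift [ 0.0139 -0.2448  0.0009] turn -91.19 ang now -10.19 pos [0.6654 0.0801 0.2639] q7 -38.0 t 31.4
0.091 1 [ 0.0165  0.0165 -0.0017 -0.0017  0.0933]
0.099 16 [ 0.0096  0.0282 -0.0142 -0.0019  0.1024]
0.107 27 [ 0.0057  0.0274 -0.0181  0.0005  0.111 ]
0.115 22 [ 0.0045  0.0286 -0.0153  0.0003  0.1189]
0.123 23 [ 0.0055  0.0277 -0.0163  0.0015  0.1262]
0.131 19 [-0.0092  0.027  -0.0154  0.0014  0.1344]
0.139 36 [-0.0088  0.029  -0.013   0.0094  0.1428]
0.147 50 [-0.0105  0.0199 -0.0142  0.0119  0.1509]
0.155 26 [-0.0114  0.0215 -0.0131  0.0098  0.1588]
0.163 26 [-0.011   0.0226 -0.014   0.0096  0.1669]
0.171 23 [-0.0095  0.024  -0.0136  0.0105  0.175 ]
0.179 30 [-0.0107  0.0262 -0.0137  0.0111  0.1827]
0.187 29 [-0.0132  0.0257 -0.0125  0.0103  0.1879]
```

Call:
step_arm:
  deltas:
    - [0.2, 0, -0.03, 0, -10]
    - [0.2, 0, -0.06, 0, -20]
    - [0.2, 0, -0.09, 0.0005, -30]
    - [0.2, 0, -0.12, 0.0005, -40]
    - [0.2, 0, -0.15, 0.001, -50]
    - [0.2, 0, -0.18, 0.001, -60]
    - [0.2, 0, -0.21, 0.001, -70]
    - [0.2, 0, -0.2448, 0.001, -80]
    - [0.2, 0, -0.2448, 0.001, -90]
    - [0.2, 0, -0.2448, 0.001, -90]
    - [0.2, 0, -0.2448, 0.001, -90]
    - [0.2, 0, -0.2448, 0.001, -90]

```text
time_s: 32.95
tool_pos: [0.623, -0.1603, 0.2637]
tool_rot: [110.0, 90.0, -170.2]
force: [0.1, -0.1, -0.9]
grip_width: 0.0523
```

```bash
python3 - <<'E'
from h import *
go(.623,-.161,.097,79.8)
E
```

```text
shift [ 0.1667 -0.0002 -0.0007] turn -0.01 ang now 79.79 pos [ 0.623  -0.1603  0.2637] q7 67.8 t 32.95
```

Call:
step_arm:
  deltas:
    - [0.2, 0.04, 0, 0, 0]
    - [0.2, 0.08, 0, 0, 0]
    - [0.2, 0.12, 0, 0, 0]
    - [0.2, 0.145, 0, 0, 0]
    - [0.2, 0.1667, 0, 0, 0]
    - [0.2, 0.1667, 0, 0, 0]
    - [-1, 0.1667, 0, 0, 0]
    - [-1, 0.1667, 0, 0, 0]
    - [-1, 0.1667, 0, 0, 0]
    - [-1, 0.1667, 0, 0, 0]
    - [-1, 0.1667, 0, 0, 0]
    - [-1, 0.1667, 0, 0, 0]
  newtons: 40

```text
time_s: 34.45
tool_pos: [0.6231, -0.161, 0.0975]
tool_rot: [-88.1, 90.0, -8.3]
force: [-0.4, -0.1, 1.8]
grip_width: 0.014
```

Call:
step_arm:
  deltas:
    - [-1, 0, 0, 0, 0]
    - [-1, 0, 0, 0, 0]

```text
time_s: 34.7
tool_pos: [0.6231, -0.1609, 0.0975]
tool_rot: [-60.9, 90.0, 18.9]
force: [-0.4, 0.3, 1.8]
grip_width: 0.0138
```

```bash
python3 - <<'E'
from h import *
go(.623,-.161,.097,-70.2)
E
```

```text
shift [ 0.0005  0.0001 -0.0001] turn 150.01 ang now 79.81 pos [ 0.6231 -0.1609  0.0975] q7 63.4 t 34.7
```

Turn 150° clockwise, in two calls.

Call:
step_arm:
  deltas:
    - [-1, 0, 0, 0, 8]
    - [-1, 0, 0, 0, 16]
    - [-1, 0, 0, 0, 24]
    - [-1, 0, 0, 0, 32]
    - [-1, 0, 0, 0, 40]
    - [-1, 0, 0, 0, 48]
    - [-1, 0, 0, 0, 56]
    - [-1, 0, 0, 0, 64]
    - [-1, 0, 0, 0, 72]
    - [-1, 0, 0, 0, 80]
    - [-1, 0, 0, 0, 88]
    - [-1, 0, 0, 0, 90]

```text
time_s: 36.2
tool_pos: [0.6231, -0.1609, 0.0974]
tool_rot: [-40.8, 90.0, -51.0]
force: [-0.6, 0.2, 1.4]
grip_width: 0.0137
```

Call:
step_arm:
  deltas:
    - [-1, 0, 0, 0, 8]
    - [-1, 0, 0, 0, 16]
    - [-1, 0, 0, 0, 24]
    - [-1, 0, 0, 0, 32]
    - [-1, 0, 0, 0, 40]
    - [-1, 0, 0, 0, 48]
    - [-1, 0, 0, 0, 54]
    - [-1, 0, 0, 0, 58]
    - [-1, 0, 0, 0, 60]
    - [-1, 0, 0, 0, 60]
    - [-1, 0, 0, 0, 60]
    - [-1, 0, 0, 0, 60]

```text
time_s: 37.7
tool_pos: [0.6231, -0.161, 0.0974]
tool_rot: [84.9, 90.0, 14.7]
force: [-0.2, 0.8, 4.3]
grip_width: 0.0138
```

```bash
python3 - <<'E'
from h import *
go(.623,-.161,.25,-70.2); o=monitor.get_obs();print(o['force'],o['wrist_torque'])
E
```

```text
shift [-1.526e-01 -1.000e-04 -0.000e+00] turn 0.04 ang now -70.16 pos [ 0.6231 -0.161   0.0974] q7 -72.9 t 37.7
[-0.22729428  0.80744119  4.2887085 ] [ 0.18594503  0.04411717 -0.00602309]
```

Call:
step_arm:
  deltas:
    - [-0.2, 0, 0, 0, 0]
    - [-0.2, 0, 0, 0, 0]
    - [-0.2, 0, 0, 0, 0]
    - [-0.2, 0, 0, 0, 0]
    - [-0.2, -0.04, 0, 0, 0]
    - [-0.2, -0.09, 0, 0, 0]
    - [-0.2, -0.14, 0, 0, 0]
    - [-0.2, -0.16, 0, 0, 0]
    - [-0.2, -0.16, 0.03, 0.05, 0]
    - [-0.2, -0.16, 0.05, 0.1, 0]
    - [-0.2, -0.16, 0.05, 0.12, 0]
    - [-0.2, -0.16, 0.05, 0.12, 0]

```text
time_s: 39.2
tool_pos: [0.7102, -0.259, 0.2547]
tool_rot: [-122.5, 89.8, 167.2]
force: [-0.8, 0.6, -0.4]
grip_width: 0.035
```

```bash
python3 - <<'E'
from h import *
go(.623,-.161,.25,-70.2)
for s in(-.04,.01,.06): print(s);chk(s)
for n in('scene','top'):
    p,d,w=cloud(n); c=np.array([.623,-.161]); save('f_'+n,p[120:270,210:390] if n=='scene' else p[110:250,170:350],4)
    m=(np.linalg.norm(w[...,:2]-c,axis=-1)<.03)&(w[...,2]>.095)&(w[...,2]<.112)
    q=w[m][:,:2]; v=np.linalg.svd(q-q.mean(0))[2][0]; print(n,len(q),q.mean(0),np.degrees(np.arctan2(v[1],v[0]))%180)
E
```

```text
shift [ 0.005  -0.0492 -0.1216] turn -0.16 ang now -70.36 pos [ 0.7102 -0.259   0.2547] q7 -64.6 t 39.2
-0.04
0.091 2 [ 0.0148  0.0164 -0.0111 -0.0089  0.0947]
0.099 11 [ 0.0163  0.0279 -0.011   0.0002  0.1014]
0.107 16 [ 0.0162  0.0282 -0.0111  0.002   0.1108]
0.115 16 [ 0.0069  0.0277 -0.0118  0.002   0.1187]
0.123 18 [ 0.0052  0.0279 -0.0127  0.0008  0.1266]
0.131 15 [ 0.0103  0.0273 -0.0123 -0.0006  0.134 ]
0.139 33 [ 0.0095  0.0292 -0.0132  0.0117  0.1427]
0.147 11 [ 0.0028  0.0195 -0.0113  0.0149  0.1506]
0.155 8 [ 0.0045  0.0207 -0.0114  0.0085  0.1566]
0.163 12 [ 0.0188  0.0228 -0.012   0.012   0.1663]
0.171 9 [ 0.0207  0.0237 -0.0118  0.0082  0.1729]
0.179 12 [ 0.0196  0.0257 -0.0137  0.008   0.1821]
0.187 17 [ 0.0212  0.0257 -0.0117  0.0131  0.1867]
0.01
0.091 3 [ 0.0152  0.017  -0.0118 -0.0054  0.095 ]
0.099 14 [ 0.0063  0.0275 -0.0129  0.0016  0.1028]
0.107 29 [ 0.0052  0.0286 -0.0189 -0.0004  0.1106]
0.115 24 [ 0.005   0.0278 -0.017   0.0009  0.1188]
0.123 22 [ 0.0058  0.0288 -0.0189 -0.0018  0.1266]
0.131 18 [-0.0102  0.0286 -0.0127  0.0003  0.1344]
0.139 40 [-0.0098  0
[... 447 characters left out ...]
7 25 [ 0.0056  0.0271 -0.0183  0.0003  0.1097]
0.115 21 [ 0.0054  0.0281 -0.017   0.0006  0.1183]
0.123 24 [ 0.0057  0.0283 -0.017   0.      0.127 ]
0.131 20 [-0.0104  0.0284 -0.0142 -0.0002  0.1338]
0.139 36 [-0.0072  0.029  -0.0134  0.0088  0.1425]
0.147 52 [-0.0099  0.0199 -0.0139  0.0148  0.1506]
0.155 25 [-0.0106  0.0209 -0.0131  0.0093  0.1586]
0.163 26 [-0.0094  0.0225 -0.0143  0.0088  0.167 ]
0.171 23 [-0.0095  0.0241 -0.0125  0.0126  0.1747]
0.179 27 [-0.0115  0.025  -0.0131  0.0115  0.1827]
0.187 29 [-0.0135  0.0254 -0.0132  0.0103  0.1879]
scene 0 [nan nan] 0.0
top 71 [ 0.62433209 -0.15895988] 19.89411008750693<stdin>:7: RuntimeWarning: Mean of empty slice.
  ret = um.true_divide(
```

View pics/f_scene.png

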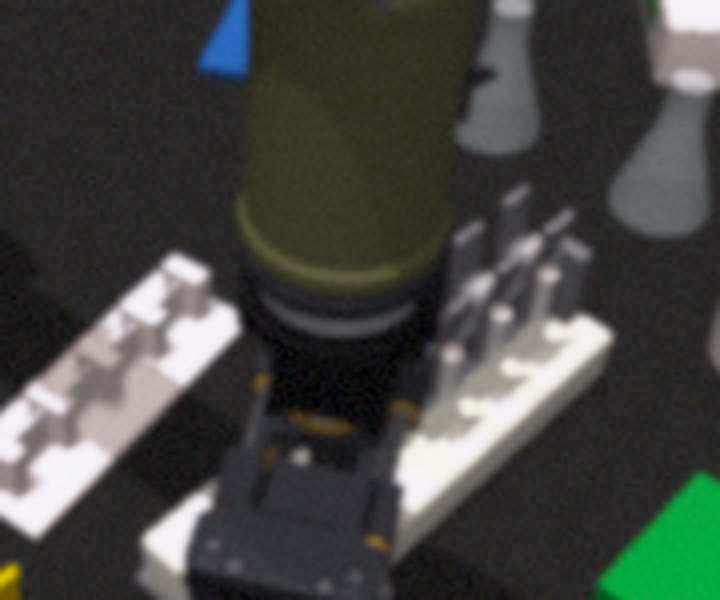

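View pics/f_top.png

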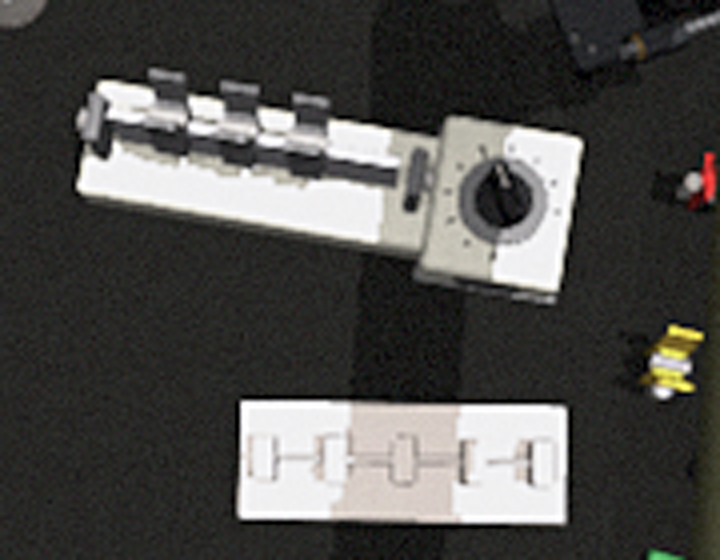

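The top view shows the bar at 19.9° (20° expected, 150° from the stop), the pointer near tick 5, three clips on the plate and the caddy empty.

```bash
python3 -c "
from h import *
o=monitor.get_obs();print(o['time_s'],o['force'],abs(o['joint_velocities']).max());print(env.sign_off())"
```

```text
39.45 [-0.82718278  0.56657308 -0.36367844] 0.3421152341376399
the job is handed in; nothing more can be done
None
```

The job is done and handed in at 39.5 s of the 208 s allowed; the sign-off gave no verdict.

- **Dial to off:** I turned it back from the third click to the stop. The wrist torque rose against the stop, and the bar then read 169–171° in the cameras (170° expected).
- **Clips:** Three were present. I clipped them onto the plate's top edge about -40, +10 and +60 mm from its middle. Their tops measured 187–189 mm in the last check, against 189 mm when fully home. The camera reads about 1 mm low.
- **Dial to fifth click:** I turned it 150° clockwise and released it. The top camera read the bar at 19.9° (20° expected), and the picture shows the pointer near tick 5.

**Last checks:** All three clips stayed on and the caddy was empty. The gripper was raised clear, with only sensor-level force.

Three things were less than clean:
- In the last scene view the arm hid the dial, so its final angle rests on the top camera alone.
- The third clip sat about 3 mm off in the grip; I corrected that before pushing it on.
- I did not measure the bystanders at the end. The arm stayed clear of them throughout.

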